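Pack the carry case in layers on the hall drop shelf

ROBOT

A 6-joint arm with a two-finger parallel gripper is mounted at the origin on the work surface. World frame = base frame: x ahead of the robot, y to its left, z up, the work surface at z = 0. Lengths are in m, angles in rad, forces in N, time in s.
With the tool pointing down it reaches from about 0.275 to 0.75 m from the base axis. Payload 10.2 kg.
Tool frame: the origin (TCP) lies midway between the tips of the shut fingers; the grasp point (between the pads) lies 19 mm behind it (env.hold_point_z is the distance from the TCP to the grasp point, in m); x points along the fingers, z is the direction in which the jaws open and shut, and the axes are right-handed (so a half turn about x gives the same grasp; the last joint's range is limited). The gripper opens to 85 mm and grips with 20 to 120 N. Pads are 22 mm wide; open, the fingers measure 114 mm over their backs; the gripper's body (76 mm by 85 mm) begins 54 mm behind the grasp point. The pads swing forward as they close: fully open they stand 13 mm farther back than shut.
Start: joints at [1, 0.313, 1.498, -0, 1.331, -0.223], TCP at [0.179, 0.494, 0.2] pointing down, gripper open.
Joint ranges: [-2.94, 2.94], [-0.97, 2.17], [0.19, 2.56], [-1.23, 4.37], [0.02, 3.11], [-2.88, 2.88]. Speed limits (rad/s): [2.39, 2.39, 3.01, 3.14, 3.14, 3.14].

INTERFACE

Orientations are given as a unit quaternion [x, y, z, w].
In Python, from bench import env, kinematics, monitor, eyes, job gives the robot as it stands. The module is installed in compiled form; this text tells all that it offers. Calls block until the motion is done:
- env.reach(position, orientation): joint-space move of the TCP to a pose.
- env.movel(position, velocity=0.15, frame=None, guard=None): straight line of the TCP; frame=None keeps the orientation; velocity is the mean speed in m/s. With guard (N) it stops when the force on the tool has changed by that much, and returns True; else False.
- env.set_joints(angles): joint-space move.
- env.release() and env.close_gripper(effort=None): open the fingers fully, or close them until they stop; effort is the grip in N (None keeps the last).
- env.hold(seconds).
- kinematics.ik(position, orientation): joint angles nearest the present ones, or None.
- monitor.sense(): the state.
- eyes.grab_frame(name): name is "scene" or "top" or "wrist"; returns a dict with "frame" (400x640x3 uint8, red, green, blue), "mtx" (3x3 intrinsics, pixels), "k1" (the pictures are not rectified: a ray, as slopes to the right and down, at radius r is drawn at 1 + k1 r^2 times it, then the intrinsics apply), "view" (4x4, takes a point from world to camera coordinates). Camera axes: x right, y down, z forward; pixel columns grow to the right and rows downward; lengths in m; the calibration is good to about 2 mm. A picture is of the moment at which its call begins. There is no depth.
A pose or a line that the arm cannot do raises env.MotionError and nothing moves.
- job.hand_in(): hands the job in, once; it reports no verdict.
The state is a dict: "clock": time; "joints": joint angles; "qvel": joint speeds; "joint_efforts": joint torques, N m; "position": TCP position; "ee_rot": TCP orientation; "contact_force": force on the tool from outside, world axes, zero at the start; "ft_torque": the same for the moment, N m; "finger_gap": opening from 0.0 (shut) to 1.0 (fully open).
Only numpy, scipy, OpenCV 4.12 (cv2) and the standard library are available. Lean on these libraries where they do the work, as an engineer would, in place of code of your own. Each camera call takes 0.05 s, during which the arm holds its last target.

TASK

Pack the green carry case in two layers: lay the black fob flat on the case's bottom, then put in the blue divider plate so that it sits level on the steps over the fob, and last lay the yellow plastic clip on the divider, beside its grip bar. Each of the three goes in singly, in that order.

Things in the scene. Friction and masses are not known exactly. Their poses are not given: they have to be found in the camera images.
- case_floor (a point): Open-topped green case with long side along its x, fixed to the shelf. Inside 200 (x) by 150 (y) mm, walls 5 mm thick, rim 58 mm above the inner floor; the inner floor is 5 mm above the shelf (shelf at z = 0). A white step 35 mm wide and 26 mm high runs along each short end inside, leaving a bottom bay of 130 (x) by 150 (y) mm with a grey lining between them. This point is the centre of the inner floor; z up.
- fob_mid (a point): Black plastic key fob with two round grey buttons, lying flat: 60 (x) by 36 (y) by 18 (z) mm, 40 to 85 g. This point is its centre, 9 mm above its underside; z up.
- divider_grip (a point): Blue plastic divider plate lying flat, 176 (x) by 126 (y) by 5 mm, 100 to 190 g, with a white upright grip bar in the middle: 12 mm thick (x), 50 mm long (y), 25 mm tall above the plate. In the case it lies on the two steps with its x along the case's x (either way round), with 12 mm to spare on each side. This point is the centre of the grip bar, 17.5 mm above the plate's underside and 12.5 mm above its top; z up.
- clip_mid (a point): Yellow plastic spring clip lying flat, handled as one solid piece: 56 (x, jaws at +x) by 26 (y) by 20 (z) mm, 20 to 40 g; the spring does not give. This point is its centre, 10 mm above its underside; z up. (A plain aluminium sunglasses clip of like shape is a bystander.)
Not all that is in view belongs to the job. Of the things that look like the part that bears clip_mid, take the one that is farthest to the robot's left at the start. Of the things shaped like the part that bears fob_mid, the black one is meant.

How it is judged:
On the way, in this order (a step that is already met when the one before it is completed fails the run):
1. the fob lies flat on the bottom of the case, between the steps (x of fob_mid in the frame of case_floor between -0.065 and 0.065 m and y of fob_mid in the frame of case_floor between -0.075 and 0.075 m and z of fob_mid in the frame of case_floor between 0 and 0.015 m), for 0.2 s.
2. the divider lies level on both steps, over the fob (all of step 1 and x of divider_grip in the frame of case_floor between -0.02 and 0.02 m and y of divider_grip in the frame of case_floor between -0.02 and 0.02 m and z of divider_grip in the frame of case_floor between 0.038 and 0.049 m and angle between divider_grip's own z axis and vertical below 0.1 rad), for 0.2 s.
3. the yellow clip lies on the divider in the case (all of step 2 and x of clip_mid in the frame of case_floor between -0.1 and 0.1 m and y of clip_mid in the frame of case_floor between -0.075 and 0.075 m and z of clip_mid in the frame of case_floor between 0.034 and 0.049 m), for 0.2 s.
At the end, for the whole second after the job is handed in: In the case the fob lies on the floor between the steps (centre under 15 mm above it), the divider on both steps (within 20 mm of centre, level to 0.1 rad, grip centre 38 to 49 mm above the floor), and the yellow clip on the divider within the walls (centre 34 to 49 mm above the floor) (all of step 3); the robot touches nothing.
It also fails if it takes over 70 s, if anything falls off the work surface, if the arm or the gripper's body presses on something with over 40 N, if the wrist force passes 120 N, or if a joint passes its speed limit or range.

## Working session

There is one attempt and no reset: what is moved stays moved. The work goes in short steps, each a Python script; the robot and the scene stay as the last script left them, time stands still between calls to the robot, and variables do not carry over. Pictures are saved under pics/ and viewed, and the job is handed in when it is done.

```bash
mkdir -p pics
cat > h.py <<'E'
import numpy as np, cv2
from bench import env, kinematics, monitor, eyes, job
def grab(n,f):
    d=eyes.grab_frame(n); np.savez('cam_'+f+'.npz',**{k:np.array(v) for k,v in d.items()})
    cv2.imwrite('pics/%s.png'%f,cv2.cvtColor(d['frame'],cv2.COLOR_RGB2BGR)); return d
def load(f):
    return dict(np.load('cam_'+f+'.npz'))
def px2w(d,u,v,z):
    K=np.array(d['mtx']);k1=float(d['k1']);V=np.array(d['view'])
    p=np.array([(u-K[0,2])/K[0,0],(v-K[1,2])/K[1,1]]);q=p.copy()
    for _ in range(50): q=p/(1+k1*(q@q))
    R=V[:3,:3];t=V[:3,3];o=-R.T@t;r=R.T@np.array([q[0],q[1],1])
    return o+r*(z-o[2])/r[2]
def w2px(d,P):
    K=np.array(d['mtx']);k1=float(d['k1']);V=np.array(d['view'])
    c=V[:3,:3]@np.array(P)+V[:3,3];q=c[:2]/c[2];q=q*(1+k1*(q@q))
    return np.array([K[0,0]*q[0]+K[0,2],K[1,1]*q[1]+K[1,2]])
E
python3 - <<'E'
from h import *
s=monitor.sense(); print({k:np.round(v,3) for k,v in s.items()}, env.hold_point_z)
for n in('top','scene','wrist'): d=grab(n,n+'0'); print(n,d['mtx'],d['k1'],np.round(d['view'],3))
E
```

```text
{'clock': np.float64(0.0), 'joints': array([ 1.   ,  0.313,  1.498,  0.   ,  1.331, -0.223]), 'qvel': array([ 0.001,  0.   ,  0.   , -0.   , -0.002,  0.   ]), 'joint_efforts': array([ 2.0000e-03, -4.1223e+01, -2.5977e+01,  0.0000e+00,  4.0000e-03,
       -0.0000e+00]), 'position': array([0.179, 0.493, 0.199]), 'ee_rot': array([-0.406,  0.579,  0.406,  0.579]), 'contact_force': array([-0.402, -0.638, -0.282]), 'ft_torque': array([-0.024,  0.007, -0.039]), 'finger_gap': np.float64(1.003)} 0.0187
top [[476.98751801   0.         317.39438871]
 [  0.         476.98751801 200.40017113]
 [  0.           0.           1.        ]] -0.06459273535086942 [[-0.011 -1.     0.002 -0.099]
 [-0.999  0.011 -0.034  0.53 ]
 [ 0.034 -0.003 -0.999  1.3  ]
 [ 0.     0.     0.     1.   ]]
scene [[368.35927843   0.         316.11396824]
 [  0.         368.35927843 199.80521979]
 [  0.           0.           1.        ]] -0.05458636702959434 [[ 0.255  0.967 -0.004 -0.029]
 [ 0.808 -0.215 -0.548 -0.43 ]
 [-0.531  0.137 -0.836  1.19 ]
 [ 0.     0.     0.     1.   ]]
wrist [[358.77968706   0.         321.2447878 ]
 [  0.         358.77968706 200.87028049]
 [  0.           0.           1.        ]] -0.05643328554407255 [[ 0.34   0.94  -0.001 -0.525]
 [ 0.9   -0.326  0.29  -0.038]
 [ 0.272 -0.1   -0.957  0.382]
 [ 0.     0.     0.     1.   ]]
```

View pics/top0.png

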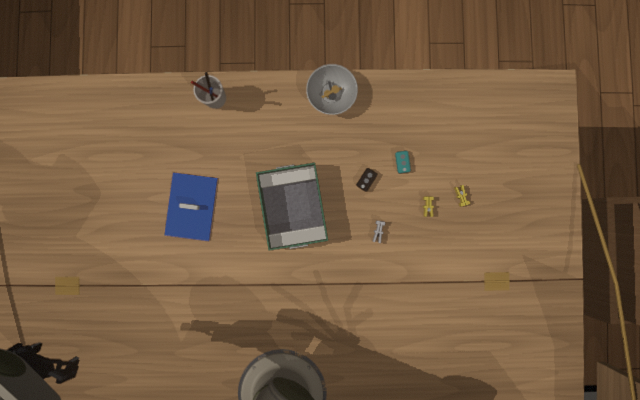

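View pics/scene0.png

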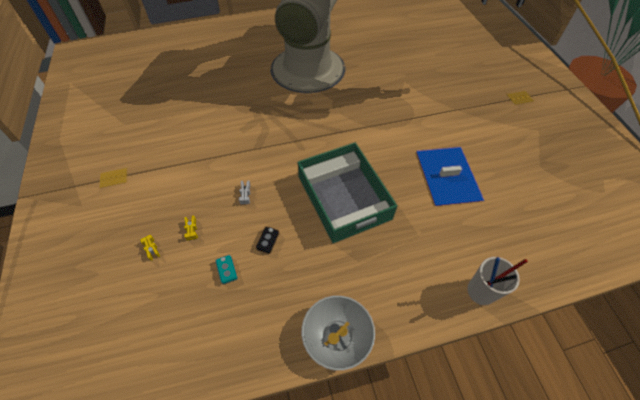

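View pics/wrist0.png

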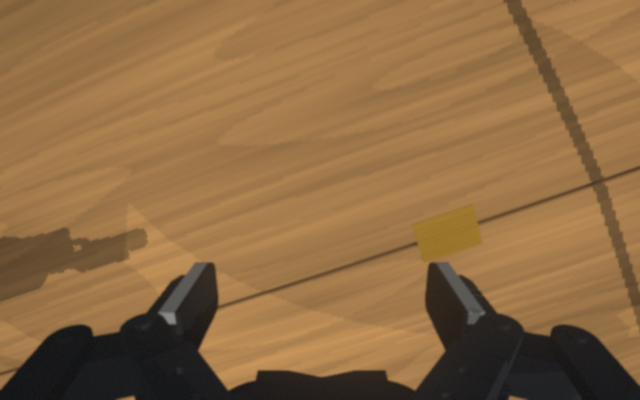

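Candidates:
- Clip: yellow at top (429,207), yellow at (462,195), a yellowish thing in the bowl at (331,90), and the grey aluminium one at (379,231).
- Fob: black at (367,180), teal at (403,162).
- Divider: blue plate at (191,207).

I'll check these in close crops.

Run:
```python
from h import *
t=cv2.imread('pics/top0.png');s=cv2.imread('pics/scene0.png')
def c(i,x,y,w,h,W,H): return cv2.resize(i[y:y+h,x:x+w],(W,H),interpolation=cv2.INTER_CUBIC)
a=c(t,350,140,133,100,400,300);b=c(t,295,55,80,60,400,300)
e=c(s,120,170,180,135,400,300);f=c(s,290,290,100,75,400,300)
cv2.imwrite('pics/crops.png',np.vstack([np.hstack([a,b]),np.hstack([e,f])]))
e=c(t,240,150,107,107,400,400);f=c(t,150,160,80,80,400,400)
cv2.imwrite('pics/crops2.png',np.hstack([e,f]))
```

```text
(no output)
```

View pics/crops.png

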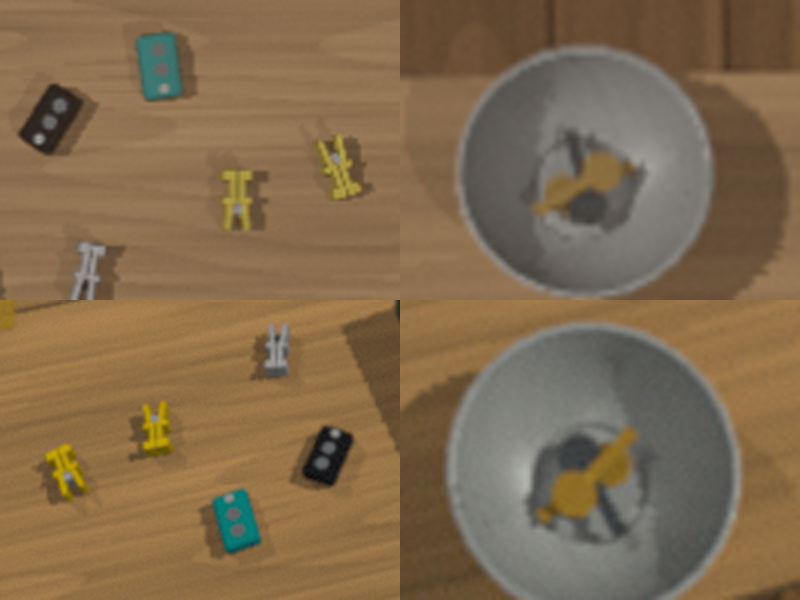

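View pics/crops2.png

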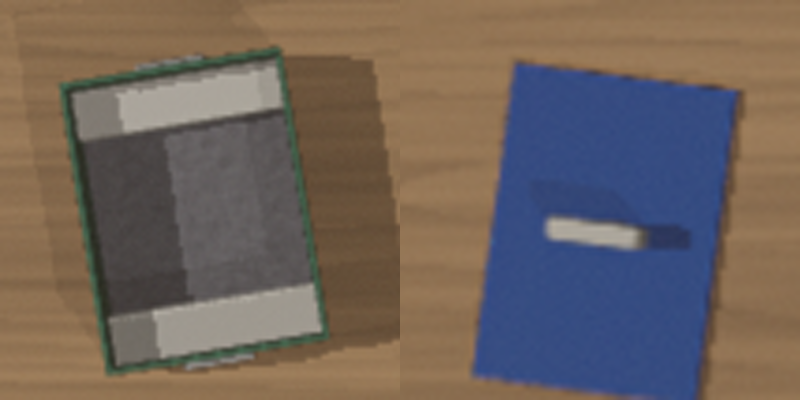

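The bowl holds only keys. The target clip is therefore the one at top (429,207), left of the other yellow one. The fob is the black one at (367,180). Next I'll measure.

```bash
cat >> h.py <<'E'
def rect(d,mask,z,roi):
    m=np.zeros(mask.shape,np.uint8);x0,y0,x1,y1=roi;m[y0:y1,x0:x1]=mask[y0:y1,x0:x1].astype(np.uint8)*255
    n,l,st,_=cv2.connectedComponentsWithStats(m);i=1+np.argmax(st[1:,4]);
    c=max(cv2.findContours((l==i).astype(np.uint8),cv2.RETR_EXTERNAL,cv2.CHAIN_APPROX_NONE)[0],key=len)[:,0]
    w=np.array([px2w(d,u,v,z)[:2] for u,v in c])
    r=cv2.minAreaRect((w*1000).astype(np.float32)); (cx,cy),(a,b),th=r
    if a<b: a,b=b,a; th+=90
    return np.array([cx/1000,cy/1000]),a,b,(th+90)%180-90,st[i]
E
python3 - <<'E'
from h import *
d=load('top0');f=d['frame'];hsv=cv2.cvtColor(f,cv2.COLOR_RGB2HSV)
H,S,V=[hsv[...,i].astype(int) for i in range(3)]
print('fob',rect(d,(V<75)&(S<120),.013,(350,160,385,195)))
print('clip',rect(d,(H>20)&(H<35)&(S>130)&(V>120),.012,(415,190,445,222)))
print('plate',rect(d,(H>105)&(H<130)&(S>120),.004,(150,160,230,255)))
print('grip',rect(d,(S<60)&(V>110),.030,(170,195,210,220)))
print('case',rect(d,(H>60)&(H<95)&(S>70),.063,(245,150,340,260)))
for p in [(429,207),(462,195)]: print(px2w(d,*p,.012))
E
```

```text
fob (array([ 0.58538928, -0.24054007]), 58.94346618652344, 35.330013275146484, -33.280303955078125, array([356, 168,  21,  23, 222], dtype=int32))
clip (array([ 0.5100014 , -0.40872021]), 55.01031494140625, 27.704837799072266, -1.1127548217773438, array([423, 196,  11,  21, 140], dtype=int32))
plate (array([0.51701685, 0.24623434]), 172.33689880371094, 122.99723052978516, -7.8069610595703125, array([ 165,  173,   52,   67, 2622], dtype=int32))
grip (array([0.51654993, 0.24604903]), 50.46744918823242, 12.838589668273926, 79.1729965209961, array([179, 203,  19,   7,  85], dtype=int32))
case (array([ 0.61724982, -0.04279539]), 8.257568359375, 1.1845782995224, -63.98261070251465, array([292, 166,   4,   2,   4], dtype=int32))
[ 0.50724478 -0.41143829  0.012     ]
[ 0.53926542 -0.50387237  0.012     ]
```

Run:
```python
from h import *
from scipy.optimize import least_squares
d=load('top0')
px=np.array([(61,85),(280,47),(327,337),(108,374)])*107/400+[240,150]-0.37
w=np.array([px2w(d,u,v,.063)[:2] for u,v in px]);print(w.mean(0));
print([np.linalg.norm(w[i]-w[i-1]) for i in range(4)], np.degrees(np.arctan2(*(w[0]-w[3])[::-1])),np.degrees(np.arctan2(*(w[1]-w[2])[::-1])))
f=d['frame'];print(f[200:203,255:268].tolist()[0])
```

```text
[ 0.51333328 -0.03654537]
[np.float64(0.20622770838748916), np.float64(0.1569140483770665), np.float64(0.2069510686295929), np.float64(0.15594747603940215)] 8.812363224709324 8.545709060223686
[[129, 101, 74], [129, 102, 75], [129, 102, 73], [128, 100, 72], [126, 102, 75], [80, 104, 80], [62, 87, 69], [49, 54, 42], [46, 48, 39], [67, 64, 62], [76, 70, 70], [73, 68, 68], [75, 69, 68]]
```

```bash
cat >> h.py <<'E'
from scipy.spatial.transform import Rotation as Rn
CASE=np.array([.5133,-.0365]); CA=np.radians(8.7)
def quat(a):
    x=np.array([0,0,-1.]);z=np.array([np.cos(a),np.sin(a),0]);y=np.cross(z,x)
    return Rn.from_matrix(np.c_[x,y,z]).as_quat()
def st(): s=monitor.sense(); print('t %.1f pos %s F %s gap %.3f'%(s['clock'],np.round(s['position'],4),np.round(s['contact_force'],1),s['finger_gap'])); return s
E
python3 - <<'E'
from h import *
r=np.radians
for n,p,a in [('fob',(.585,-.2405),r(56.7)),('case fob',CASE,CA+r(90)),('plate',(.517,.246),r(-7.8)),('case pl',CASE,CA),('clip',(.510,-.409),r(88.9)),('case clip',CASE+.045*np.array([np.cos(CA),np.sin(CA)]),CA+r(90))]:
    for k in (0,1,-1):
        q=kinematics.ik([*p,.2],quat(a+k*np.pi)); print(n,k,None if q is None else np.round(q,2))
E
```

```text
fob 0 [-0.57  0.56  1.14 -0.    1.45 -1.56]
fob 1 [-0.57  0.56  1.14  0.    1.45  1.58]
fob -1 [-0.57  0.56  1.14  0.    1.45  1.58]
case fob 0 [-0.3   0.29  1.53 -0.    1.32 -2.02]
case fob 1 [-0.3   0.29  1.53 -0.    1.32  1.12]
case fob -1 [-0.3   0.29  1.53 -0.    1.32  1.12]
plate 0 [ 0.24  0.42  1.35 -0.    1.38  0.38]
plate 1 [ 0.24  0.42  1.35 -0.    1.38 -2.77]
plate -1 [ 0.24  0.42  1.35 -0.    1.38 -2.77]
case pl 0 [-0.3   0.29  1.53 -0.    1.32 -0.45]
case pl 1 [-0.3   0.29  1.53  0.    1.32  2.69]
case pl -1 [-0.3   0.29  1.53 -0.    1.32  2.69]
clip 0 [-0.85  0.61  1.05 -0.    1.48 -2.41]
clip 1 [-0.85  0.61  1.05 -0.    1.48  0.74]
clip -1 [-0.85  0.61  1.05 -0.    1.48  0.74]
case clip 0 [-0.26  0.39  1.39 -0.    1.36 -1.99]
case clip 1 [-0.26  0.39  1.39 -0.    1.36  1.16]
case clip -1 [-0.26  0.39  1.39 -0.    1.36  1.16]
```

Use the half-turned grasp for the fob and clip, and the direct grasp for the plate. First I'll move above the fob and look.

Run:
```python
from h import *
r=np.radians
env.reach([.585,-.2405,.16],quat(r(56.7)+np.pi)); st()
d=grab('wrist','w1')
hsv=cv2.cvtColor(d['frame'],cv2.COLOR_RGB2HSV)
print(w2px(d,[.585,-.2405,.018]))
```

```text
t 3.1 pos [ 0.5853 -0.2398  0.1601] F [-1.   0.9  1. ] gap 1.001
[322.42748134 176.11195789]
```

View pics/w1.png

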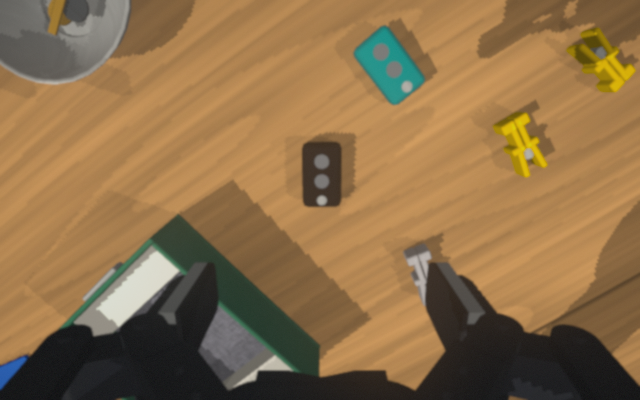

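The black fob is centred at (322,174), matching the prediction of (322,176), and is square to the jaws. Grasping it.

Run:
```python
from h import *
r=np.radians
print(env.movel([.585,-.2405,.004],velocity=.12,guard=15)); st()
env.close_gripper(40); st()
env.movel([.585,-.2405,.16],velocity=.2); st()
env.reach([*CASE,.16],quat(CA-r(90))); st()
grab('wrist','w2')
```

```text
False
t 4.6 pos [ 0.5854 -0.2407  0.0048] F [-0.3 -0.2 -0.1] gap 1.000
t 5.4 pos [ 0.585  -0.2405  0.004 ] F [-0.6 -0.9  0. ] gap -0.001
t 6.3 pos [ 0.5845 -0.2402  0.1586] F [-0.7 -0.   0.8] gap -0.002
t 7.2 pos [ 0.5138 -0.0374  0.1598] F [-0.  -0.2  0.1] gap 0.001
```

View pics/w2.png

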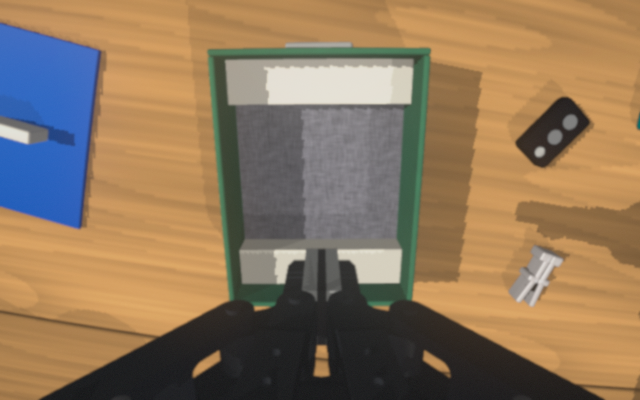

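The grasp missed: the gripper shut to 0, and the fob still lies on the shelf at (553,132). I'll check the calibration by projecting the TCP, and find where the fob is now.

Run:
```python
from h import *
s=monitor.sense();p=s['position'];R=Rn.from_quat(s['ee_rot']).as_matrix();print(R.round(3))
d=load('w2');print('tcp',w2px(d,p),w2px(d,p-R[:,0]*.0187))
d1=load('w1');print('w1 tcp',w2px(d1,[.5853,-.2398,.16]))
print('fob in w2',px2w(d,553,132,.018), 'case c', w2px(d,[*CASE,.005]))
for sx in(-1,1):
  for sy in (-1,1):
    l=np.array([.105*sx,.08*sy]);c,q=np.cos(CA),np.sin(CA);print(sx,sy,w2px(d,[CASE[0]+c*l[0]-q*l[1],CASE[1]+q*l[0]+c*l[1],.063]))
d=grab('top','top1');f=d['frame'];hsv=cv2.cvtColor(f,cv2.COLOR_RGB2HSV);S,V=hsv[...,1].astype(int),hsv[...,2].astype(int)
print('fob',rect(d,(V<75)&(S<120),.013,(345,150,395,205)))
print(w2px(d,p))
grab('scene','scene1')
```

```text
[[-0.     0.989  0.149]
 [-0.     0.149 -0.989]
 [-1.    -0.     0.   ]]
tcp [323.2169774  236.92568748] [323.43049295 251.9054495 ]
w1 tcp [321.81692873 236.16436166]
fob in w2 [ 0.58621528 -0.23651482  0.018     ] case c [320.94990349 174.08187807]
-1 -1 [411.99565809 305.17026706]
-1 1 [230.35474687 305.49619549]
1 -1 [432.45894024  48.31828507]
1 1 [208.81935824  48.74565352]
fob (array([ 0.58550647, -0.24028278]), 59.05078887939453, 34.799415588378906, -31.778038024902344, array([357, 168,  20,  23, 214], dtype=int32))
[289.88375022 204.76427459]
```

View pics/top1.png

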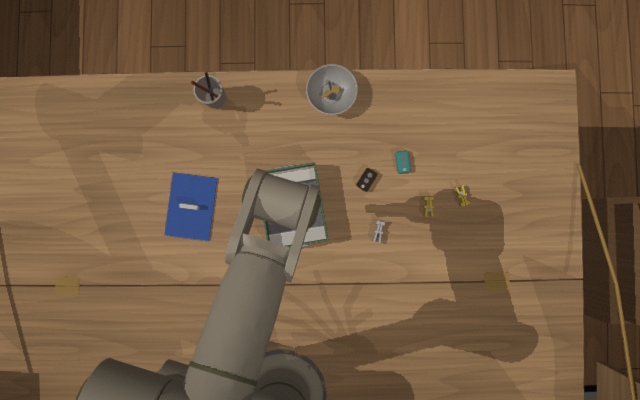

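View pics/scene1.png

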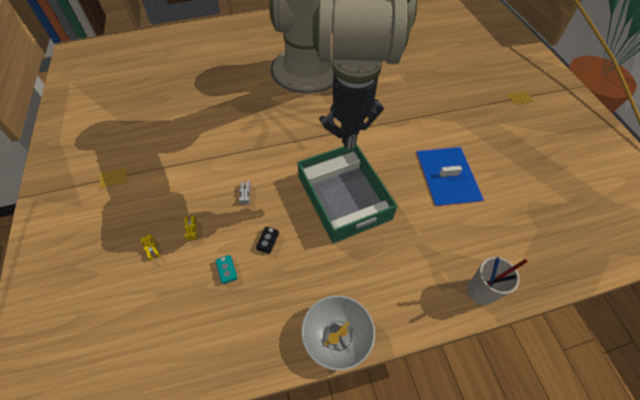

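Run:
```python
from h import *
d=load('scene1');p=np.array([.5138,-.0374,.1598])
for dz in(0,.01,.02,.03): print(dz,w2px(d,p+[0,0,dz]))
for dx in(-.02,-.01,.01): print('x',dx,w2px(d,p+[dx,0,0]))
i=cv2.imread('pics/scene1.png')[90:180,300:420];j=cv2.imread('pics/w2.png')[210:330,240:400]
cv2.imwrite('pics/c3.png',np.hstack([cv2.resize(i,(400,300),interpolation=2),cv2.resize(j,(400,300),interpolation=2)]))
d=load('w2')
for dz in(0,.01,.02): print(dz,w2px(d,p+[0,0,dz]))
for dx in(-.02,-.01,.01): print('x',dx,w2px(d,p+[dx,0,0]))
```

```text
0 [347.18796346 155.23612728]
0.01 [347.50446651 152.13804214]
0.02 [347.82758322 148.97310152]
0.03 [348.15751421 145.73919926]
x -0.02 [344.38417024 148.30651974]
x -0.01 [345.77659595 151.74722886]
x 0.01 [348.61861252 158.77411124]
0 [322.67636418 237.06462176]
0.01 [322.76117437 244.71941034]
0.02 [322.85532562 253.22296218]
x -0.02 [317.16792234 270.54445971]
x -0.01 [319.87896999 254.07268634]
x 0.01 [325.56198125 219.50782222]
```

View pics/c3.png

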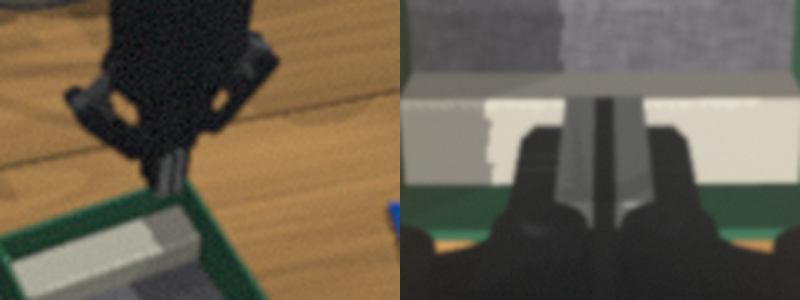

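Both views place the shut fingertips about 20–30 mm higher than the stated TCP. A guarded touch on bare shelf will measure this directly.

Run:
```python
from h import *
env.reach([.50,-.18,.16],quat(CA-np.pi/2))
env.movel([.50,-.18,.012],velocity=.2); st()
print(env.movel([.50,-.18,-.03],velocity=.025,guard=5)); st()
grab('scene','scene2'); env.hold(.2); st()
```

```text
t 8.8 pos [ 0.5008 -0.18    0.0131] F [-0.1  0.1 -0.1] gap 0.002
False
t 10.7 pos [ 0.5001 -0.18   -0.0299] F [ 0.5 -0.3  1.1] gap -0.000
t 10.9 pos [ 0.5  -0.18 -0.03] F [-0.2  0.4  0.1] gap 0.001
```

View pics/scene2.png

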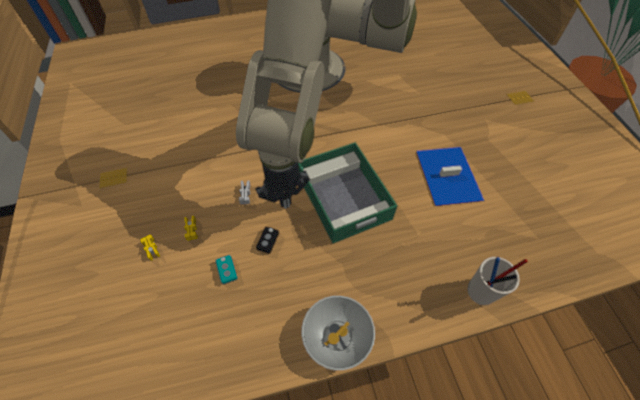

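No contact even at a reported z of -0.030. Continuing down with the guard on.

Run:
```python
from h import *
print(env.movel([.50,-.18,-.06],velocity=.025,guard=4)); st()
env.hold(.1);st()
```

```text
True
t 11.3 pos [ 0.5001 -0.1801 -0.0316] F [-1.2  0.6  6. ] gap 0.000
t 11.4 pos [ 0.5001 -0.1801 -0.0316] F [-1.  -0.5  4.6] gap -0.003
```

Run:
```python
from h import *
d=load('scene2')
def fit(dd,u,v):print('shelf pt',px2w(dd,u,v,0))
print(w2px(d,[.5,-.18,0]),w2px(d,[.511,-.18,0]))
w=grab('wrist','w3');print('w',w2px(w,[.5,-.18,0]),w2px(w,[.511,-.18,0]))
i=cv2.imread('pics/scene2.png')[165:225,245:325];j=cv2.imread('pics/w3.png')[200:320,240:400]
cv2.imwrite('pics/c4.png',np.hstack([cv2.resize(i,(400,300),interpolation=2),cv2.resize(j,(400,300),interpolation=2)]))
print(px2w(d,287,206,0))
```

```text
[285.37399323 205.0736526 ] [286.32921656 208.77073013]
w [322.73353659 264.59012633] [326.58097373 242.13634435]
[ 0.5036403  -0.17672794  0.        ]
```

View pics/c4.png

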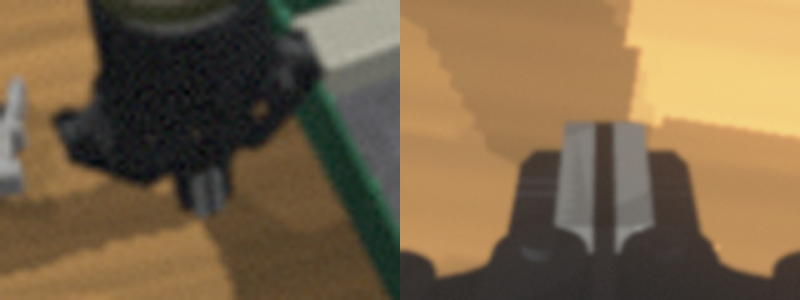

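Contact came at TCP z = -0.031, so the tips sit 31 mm higher than the TCP suggests. Sideways it agrees to about 3 mm: the tip is at wrist (322,249) and scene (286,208). I'll apply dz = -0.031 and retry the fob.

```bash
echo 'DZ=-.031' >> h.py
python3 - <<'E'
from h import *
r=np.radians
env.movel([.50,-.18,.10],velocity=.25)
env.release()
env.reach([.585,-.240,.10],quat(r(57.3)+np.pi))
env.movel([.585,-.240,.02+DZ],velocity=.15)
print(env.movel([.585,-.240,.004+DZ],velocity=.06,guard=8)); st()
env.close_gripper(40); s=st()
E
```

```text
False
t 14.9 pos [ 0.5848 -0.2399 -0.0274] F [0.1 0.5 0.7] gap 0.997
t 15.4 pos [ 0.5852 -0.2402 -0.0266] F [-0.2 -1.   3.3] gap 0.407
```

Run:
```python
from h import *
r=np.radians
env.movel([.585,-.240,.10],velocity=.25)
env.reach([*CASE,.10],quat(CA-r(90))); st()
grab('wrist','w4')
```

```text
t 16.9 pos [ 0.5137 -0.0374  0.0996] F [-0.2  0.3 -0.9] gap 0.412
```

View pics/w4.png

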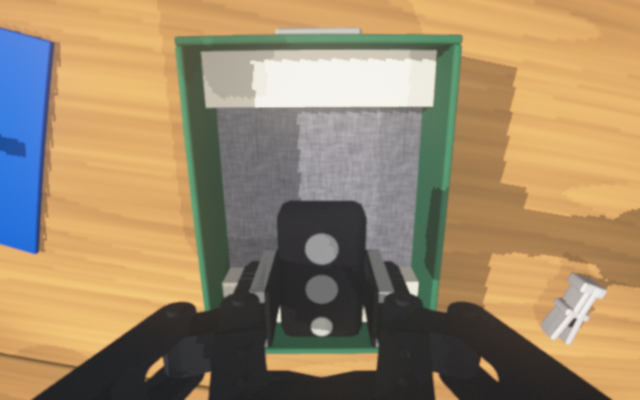

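The fob is held squarely, with its centre at (322,270). Lowering it into the bay.

Run:
```python
from h import *
r=np.radians
env.movel([*CASE,.025+DZ],velocity=.18)
print(env.movel([*CASE,.008+DZ],velocity=.04,guard=5)); st()
env.release(); env.movel([*CASE,.10],velocity=.25); st()
grab('wrist','w5')
env.reach([.517,.246,.10],quat(r(-8.5))); st()
d=grab('wrist','w6');f=d['frame'];print(w2px(d,[.517,.246,.030]))
d5=load('w5');print(px2w(d5,320,180,.023))
```

```text
True
t 18.2 pos [ 0.5134 -0.0365 -0.0216] F [-1.2  0.7  7.8] gap 0.411
t 19.4 pos [ 0.5126 -0.0363  0.0989] F [-0.  -0.4 -0.8] gap 1.000
t 20.5 pos [0.5171 0.245  0.0995] F [-0.5  0.1  0.3] gap 1.003
[321.65645372 199.53514831]
[ 0.52494394 -0.03270975  0.023     ]
```

View pics/w5.png

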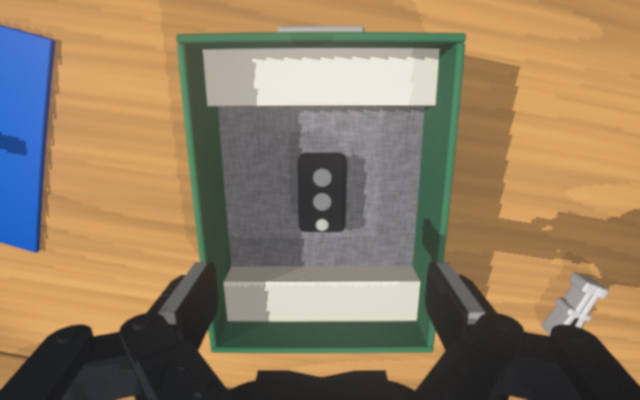

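View pics/w6.png

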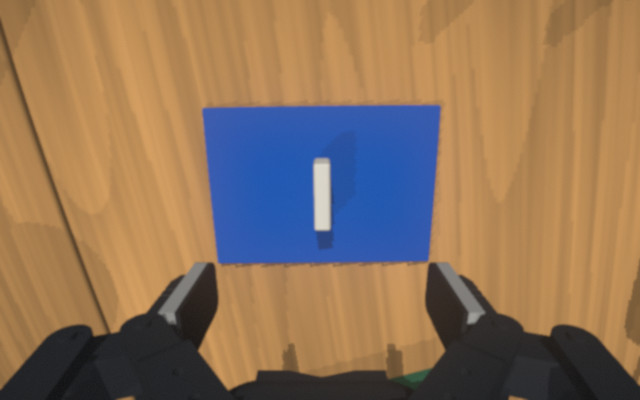

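The fob lies flat in the bay at w5 (322,192). The grip bar is centred at w6 (322,195), against a predicted (322,200), and is aligned with the jaws. Grasping the divider.

Run:
```python
from h import *
r=np.radians
P=[.517,.245]
env.movel([*P,.03+DZ],velocity=.18)
print(env.movel([*P,.010+DZ],velocity=.06,guard=6)); st()
env.close_gripper(60); st()
env.movel([*P,.11],velocity=.2)
env.reach([*CASE,.11],quat(CA)); st()
d=grab('wrist','w7');grab('scene','scene7')
```

```text
False
t 21.7 pos [ 0.5169  0.245  -0.0212] F [-0.5  0.2  1. ] gap 1.002
t 22.4 pos [ 0.5171  0.2451 -0.0207] F [-0.1  0.2  1.9] gap 0.119
t 24.3 pos [ 0.5133 -0.0357  0.1096] F [-0.8 -0.9 -0.8] gap 0.124
```

View pics/w7.png

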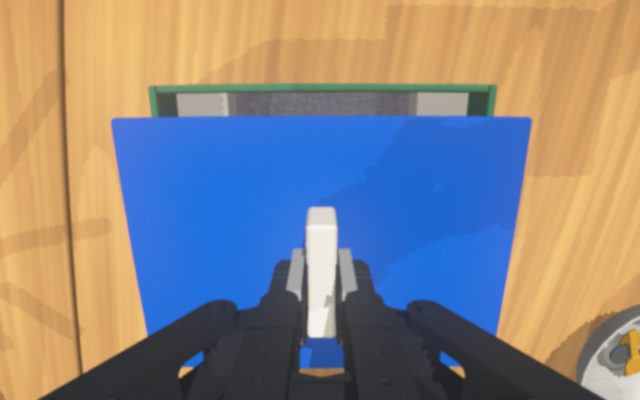

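View pics/scene7.png

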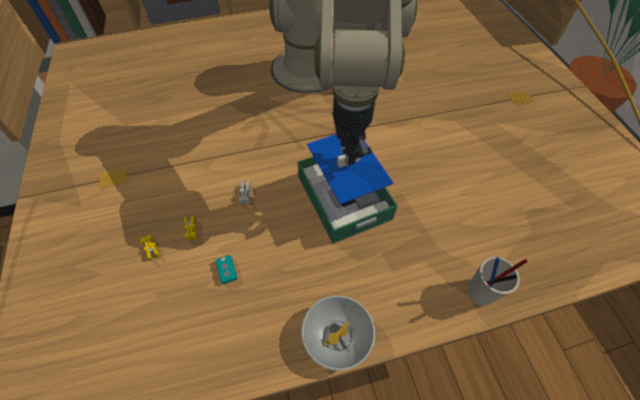

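Run:
```python
from h import *
d=load('w7');R=np.array([[np.cos(CA),np.sin(CA)],[-np.sin(CA),np.cos(CA)]])
for p in[(321,118),(321,368),(113,118),(530,118)]: print(R@(px2w(d,*p,.1356)[:2]-[.5133,-.0357])*1000)
for p in[(150,87),(495,86)]: print('rim',R@(px2w(d,*p,.063)[:2]-CASE)*1000)
```

```text
[-0.49079378 64.61399168]
[ -0.4391641  -61.35425614]
[-87.60368841  65.23983431]
[87.01513495 65.35436068]
rim [-103.6483641    79.60539663]
rim [104.50466546  80.34139711]
```

The plate sits within 2 mm of centre over the case and is level. Lowering.

Run:
```python
from h import *
r=np.radians
ux=np.array([np.cos(CA),np.sin(CA)]);uy=np.array([-ux[1],ux[0]])
P=CASE-.0012*uy
env.movel([*P,.055+DZ],velocity=.12); st()
print(env.movel([*P,.039+DZ],velocity=.03,guard=5)); st()
env.release(); env.movel([*P,.11],velocity=.2); st()
grab('wrist','w8')
env.reach([.510,-.409,.10],quat(r(-91.1))); st()
d=grab('wrist','w9');print(w2px(d,[.510,-.409,.015]));grab('scene','scene9');grab('top','top9')
```

```text
t 25.3 pos [ 0.514  -0.0377  0.0246] F [ 0.3  0.7 -1.1] gap 0.125
True
t 25.8 pos [ 0.5134 -0.0376  0.0102] F [-0.3  0.7  5.1] gap 0.122
t 27.1 pos [ 0.5129 -0.0375  0.109 ] F [ 0.2 -0.1 -0.6] gap 0.998
t 28.6 pos [ 0.5104 -0.408   0.0997] F [1.  0.3 0.6] gap 1.002
[323.48956386 194.07273769]
```

View pics/w8.png

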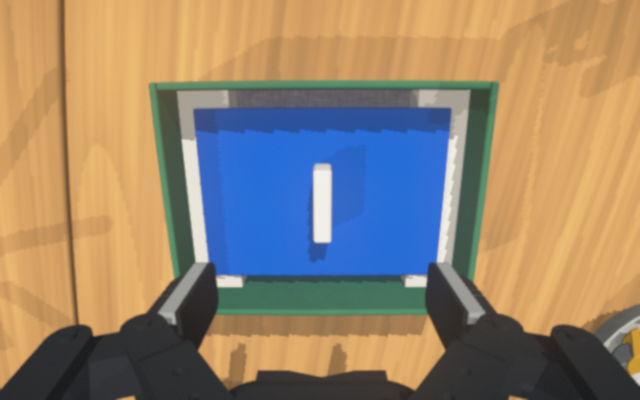

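View pics/w9.png

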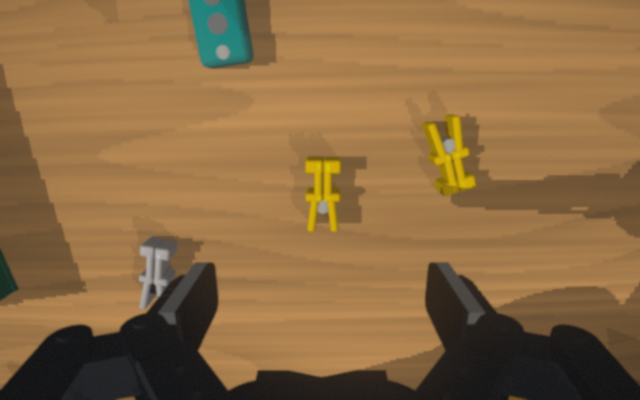

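View pics/scene9.png

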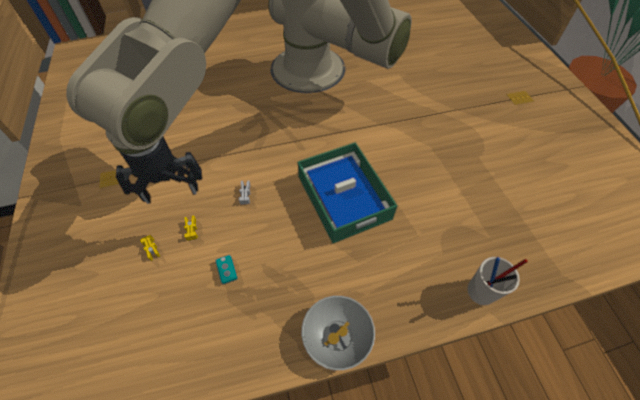

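The divider sits level and centred (bar at w8 (322,203)), with both steps showing evenly. The target clip is at w9 (323,194), matching the prediction, and the second yellow clip at (450,155) is clear of the open fingers. Grasping the clip.

Run:
```python
from h import *
r=np.radians
P=[.510,-.409]
env.movel([*P,.025+DZ],velocity=.18)
print(env.movel([*P,.005+DZ],velocity=.06,guard=6)); st()
env.close_gripper(30); st()
env.movel([*P,.11],velocity=.2)
ux=np.array([np.cos(CA),np.sin(CA)])
Q=CASE+.047*ux
env.reach([*Q,.11],quat(CA-r(90))); st()
grab('wrist','w10')
```

```text
False
t 29.9 pos [ 0.5099 -0.4089 -0.0263] F [-0.5  0.4  0.2] gap 1.003
t 30.5 pos [ 0.5101 -0.4092 -0.0257] F [-0.7 -0.5  2.6] gap 0.293
t 32.8 pos [ 0.56   -0.0304  0.1099] F [ 0.4 -0.4 -0.8] gap 0.295
```

View pics/w10.png

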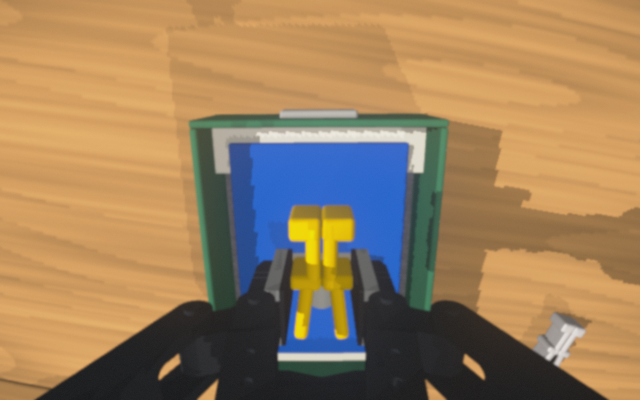

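The clip is held centred and straight at (320,270). Lowering it onto the plate on the +x side of the bar.

Run:
```python
from h import *
r=np.radians
ux=np.array([np.cos(CA),np.sin(CA)])
Q=CASE+.047*ux
env.movel([*Q,.055+DZ],velocity=.15); st()
print(env.movel([*Q,.038+DZ],velocity=.03,guard=3)); st()
env.release(); env.movel([*Q,.11],velocity=.2); st()
grab('wrist','w11');
env.movel([*(Q-.1*ux),.16],velocity=.2);grab('wrist','w12');grab('scene','scene12'); st()
```

```text
t 33.5 pos [ 0.5603 -0.0297  0.0248] F [-0.  -0.2 -0.5] gap 0.295
True
t 34.0 pos [ 0.5598 -0.0294  0.01  ] F [-0.4  1.3  4.1] gap 0.296
t 35.3 pos [ 0.5591 -0.0292  0.1089] F [ 0.2 -0.6 -0.5] gap 0.999
t 36.1 pos [ 0.4613 -0.0444  0.1591] F [ 0.6 -0.4 -0.1] gap 0.997
```

View pics/w12.png

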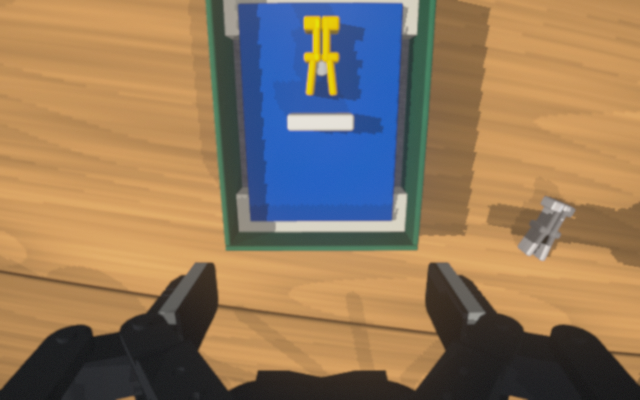

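View pics/scene12.png

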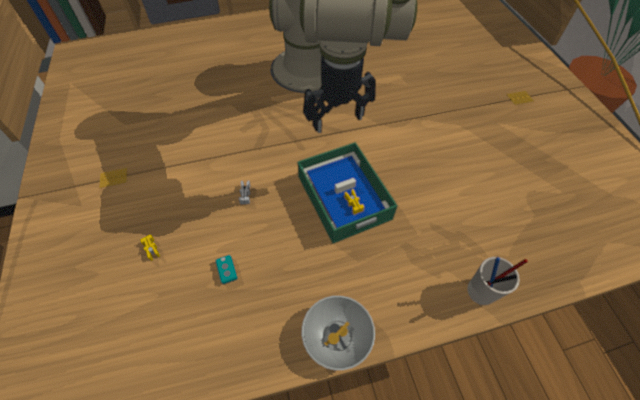

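The clip lies flat on the divider at w12 (322,55), beside the bar at (320,122). The plate is level with both steps visible, and the gripper is clear. Handing in.

Run:
```python
from h import *
env.hold(.3); job.hand_in(); st()
```

```text
the job is handed in; nothing more can be done
the job is handed in; nothing more can be done
```

I packed the case in the required order: black fob on the bottom, blue divider level on the steps over it, then the yellow clip on the divider beside its grip bar. I handed it in at about 36 s on the robot's clock; no verdict is reported. The clip is the one of the two yellow clips farther to the robot's left.

**Missed first grasp:** the fingers shut on nothing over the fob, and the fob did not move. Images suggested the fingertips sit higher than the stated TCP. A guarded touch on the bare shelf showed they are about 31 mm higher than the TCP reading implies, which disagrees with the stated tool length. I corrected every height by that amount, and all later grasps and placings worked first time.

**Last checks:**
- **Contacts:** each placing stopped at a light contact, at the height expected for the bottom or the layer below.
- **Positions:** the last pictures show the divider centred with both steps visible, and the clip flat on it clear of the bar. The fob is hidden under the divider, so it was last seen flat in the bay just before the divider went in.
- **Robot:** the gripper was open and clear of everything. The last force reading was below 1 N.

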